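# Seat the carbon reamer in the bench collar

## Task

Take the carbon reamer with the pointed cone out of the wooden rack and lower it stem-first through the steel collar of the bench stand, turning it gently until its cross-pin drops into the collar's notches and its head sits fully home, flat on the collar. Carbon is brittle: feel your way and never force it against the stand, and leave the other tools and glassware where they are.

Things in the scene. Friction and masses are not known exactly. Their poses are not given: they have to be found in the camera images.
- reamer: Carbon reamer, about 0.19 kg: dark grey round head 40 mm across, 34 mm tall, with a cone on top (34 mm wide tapering to 8 mm, 30 mm tall; tip 64 mm above the origin). Below the head a steel stem, 12 mm in diameter, 85 mm long, its last 7 mm tapering to 6 mm. Origin: centre of the head's underside; z up along the stem's axis, y along the cross-pin.
- reamer_foot (a point): Lower end of the reamer's stem, on its axis, 85 mm below the body's origin.
- rack: Fixed wooden rack, 80 mm (x) by 310 mm (y), 105 mm high, an open bridge on two end legs. Its 18 mm top plate has three slots in a row along y, 90 mm apart, each 16 mm (x) by 63 mm (y): stem and pin hang in them, the head rests on the plate. Any of the three tools may be in any slot. Origin on the bench under its middle.
- flat_former: Bystander in the rack: the same head, stem and pin as the reamer, but with a flat top and no cone. Origin at the centre of the head's underside. To be left where it is.
- dome_former: Bystander in the rack: the same head, stem and pin as the reamer, but with a 19 mm high rounded dome on top. Origin at the centre of the head's underside. To be left where it is.
- holder: Fixed bench stand: grey foot plate 160 x 110 x 12 mm, a steel post 62 mm to +x of the ring's axis and a short arm carrying a round steel collar, 60 mm outside, 16 mm bore right through, 24 mm tall. The collar's top face, 115 mm above the bench, is the highest part. Origin on the bench under the ring's axis, z up.
- seat (a point): On the ring's axis, level with the collar's flat top face: the reamer's origin must come to rest here. Axes as the stand's. Two opposite notches cross the top face in one line from bore to rim, 8 mm wide, 9 mm deep. The collar is clamped stiffly at an unmeasured angle: that line lies within 0.75 rad either side of the stand's y axis. With the pin on the face the head stands 7 mm up.
- globe_a: Bystander: clear glass globe, 68 mm, with a short tube upward (106 mm in all), on a cork disc 60 mm wide. Origin under the disc's centre.
- globe_b: Bystander: clear glass globe, 60 mm, with a short tube upward (98 mm in all), on a cork disc 60 mm wide. Origin under the disc's centre.
- rod_tin: Bystander: open metal tin, 72 mm wide, 100 mm high, with glass rods standing in it up to 185 mm high. Origin under its centre.
- wood_gauge: Bystander: plywood block 70 x 120 x 30 mm with two round holes, lying on the bench. Origin under its centre.
- spatula: Bystander: hand spatula about 200 mm long lying on the bench. Origin on its underside.
- reamer_pin (a point): Middle of the reamer's steel cross-pin, on the stem's axis 4 mm below the origin. The pin is a sharp-edged square bar along the reamer's y axis, 6 x 6 mm and 52 mm long, so its ends stick out 6 mm beyond the head on both sides; its flat underside is 7 mm below the head's underside.
- reamer_grip (a point): Good place to grip: on the axis, 24 mm above the reamer's origin, at the round side of the head, with the fingers closing across the pin (along the reamer's x axis). Fingertips then stay clear of rack and collar.
There are look-alikes about, which are no part of the job. What is shaped like the reamer but blue, pink or yellow is not meant.

How it is judged (in metres and radians):
On the way, in this order (a step that is already met when the one before it is completed fails the run):
1. the reamer is lifted clear of the rack (height (world z) of reamer_foot above 0.11 m), for 0.1 s.
2. its stem has entered the collar, the head still above it (z of reamer_foot in the frame of seat below -0.015 m and horizontal distance between reamer_foot and seat below 0.006 m and z of reamer in the frame of seat above 0.004 m), for 0.1 s.
At the end, for the whole second after the job is handed in: The reamer hangs released and at rest in the collar, pin down in the notches: its origin within 4 mm of the ring's axis and no more than 2 mm above (3 mm below) the collar's top face, upright to 0.06 rad (horizontal distance between reamer and seat below 0.004 m and z of reamer in the frame of seat between -0.003 and 0.002 m and angle between reamer's own z axis and vertical below 0.06 rad and linear speed of reamer below 0.01 m/s and contact force between the fingers and reamer below 0.1 N); the robot touches nothing.
It fails at once if the reamer is forced against the stand with more than 30 N (contact force between reamer and holder above 30 N).
It fails at once if a tool or glassware that should be left alone is moved by more than 20 mm (distance of any of flat_former, dome_former, globe_a, globe_b, rod_tin, wood_gauge, spatula from where it was at the start of the episode above 0.02 m).
It also fails if it takes over 70 s, if anything falls off the work surface, if the arm or the gripper's body presses on something with over 40 N, if the wrist force passes 120 N, or if a joint passes its speed limit or range.

## Robot

A 6-joint arm with a two-finger parallel gripper is mounted at the origin on the work surface. World frame = base frame: x ahead of the robot, y to its left, z up, the work surface at z = 0. Lengths are in mm, angles in degrees, forces in N, time in s.
With the tool pointing down it reaches from about 350 to 850 mm from the base axis. Payload 8.1 kg.
Tool frame: the origin (TCP) lies at the very end of the fingers, on their centre line; the grasp point (between the pads) lies r.tcp_to_grasp behind it (r.tcp_to_grasp is the distance from the TCP to the grasp point, in mm); z points along the fingers, y is the line along which they close (so a half turn about z gives the same grasp; the last joint's range is limited). The gripper opens to 85 mm and grips with 20 to 120 N. Pads are 22 mm wide; open, the fingers measure 114 mm over their backs; the gripper's body (76 mm by 85 mm) begins 54 mm behind the grasp point. The pads swing forward as they close: fully open they stand 13 mm farther back than shut.
Start: joints at [58.591, 7.471, 85.268, -0, 87.261, -4.893], TCP at [267.854, 536.898, 231.292] pointing down, gripper open.
Joint ranges: [-169.43, 169.43], [-51.17, 129.36], [1.28, 143.12], [-76.62, 256.62], [0, 156.53], [-152.29, 152.29]. Speed limits (degrees/s): [136.94, 136.94, 159.86, 180, 180, 180].

## Interface

Orientations are given as [roll, pitch, yaw] about the fixed x, y, z axes, in that order (R = Rz(yaw) Ry(pitch) Rx(roll)).
In Python, from bench import r gives the robot as it stands.
- The arm moves only by the shell command python3 -m handwheel 'ROWS' [OPENING] [FORCE]. ROWS is JSON, a list of rows, each a list of 4 numbers: the shift along the tool's x, y, z in m, then the turn about the tool's z in degrees. A call has 1 to 10 rows; each row shifts and turns the commanded pose from where the row before left it, along the tool's axes as they then stand; what a row does not reach is not made up. A row lasts 1/10 s, in which the tool goes at most 50 mm and 8.59 degrees, less where a joint would pass 70% of its speed; a pose out of reach is approached as far as the arm can. A call is refused whole if a number of a shift passes 0.05 or a number of a turn 8.59, either way. A call with a gripper value outside its range is refused whole. OPENING is the finger opening in m, from 0 to 0.0854, set as the call begins (- or left out, the last holds). The fingers move at their own pace and stop on an object; FORCE is the grip in N (left out, the last holds). Time passes only in rows, so rows that do not move let the fingers close. It gives the time, the measured TCP pose, the force, the opening and the grip force at its end, in the units of the state.
- r.sense(): the state, without advancing time (a new reading comes with each control period).
- r.snapshot(name): name is "side" or "top" or "wrist"; returns the picture (480x640x3 uint8, red, green, blue); there is no depth.
- r.camera_params(name): a dict with "fx", "fy", "cx", "cy" (pixels), "D" ([k1, k2, p1, p2, k3] as OpenCV has them; the pictures are not rectified), "R" (3x3) and "t" (3): a world point X has camera coordinates R X + t; the wrist camera has in their place "mount" (4x4, takes a point from camera to tool coordinates, whose origin is the TCP and whose axes are the flange's). Camera axes: x right, y down, z forward; pixel columns grow to the right and rows downward; lengths in mm; the calibration is good to about 2 mm. A picture is of the moment at which its call begins: read the wrist's pose just before it. camera_params takes no time and is no camera call.
- r.hand_in(): hands the job in; it is judged then, once.
The state is a dict: "time": time; "joint_pos": joint angles; "qd": joint speeds; "joint_efforts": joint torques, N m; "tool_pos": TCP position; "tcp_rot": TCP orientation; "ft_force": force on the tool from outside, world axes, zero at the start; "wrist_torque": the same for the moment, N m; "finger_gap": finger opening in mm; "grip_force": force on a finger pad.
Only numpy, scipy, OpenCV 4.12 (cv2) and the standard library are available. Lean on these libraries where they do the work, as an engineer would, in place of code of your own. Each camera call takes 0.05 s, during which the arm holds its last target. There are 200 camera calls.

## Working session

There is one attempt and no reset: what is moved stays moved. The work goes in short steps, Python scripts to look and compute and a shell command to move; the robot and the scene stay as the last step left them, time stands still between calls to the robot, and variables do not carry over. Pictures are saved under pics/ and viewed, at most 10 in all, crops included, and the job is handed in when it is done.

```bash
mkdir -p pics; ls
python3 - <<'E'
from bench import r
import cv2,numpy as np
s=r.sense();print(s['time'],s['tool_pos'],s['tcp_rot'],r.tcp_to_grasp)
for n in('top','side'):
    im=r.snapshot(n);cv2.imwrite(f'pics/{n}0.png',im[:,:,::-1])
    p=r.camera_params(n);print(n,{k:np.round(v,3).tolist() for k,v in p.items()}, (-np.array(p['R']).T@np.array(p['t'])).round())
p=r.camera_params('wrist');print(p)
E
```

```text
pics
0.0 [267.54229885 536.4401697  230.26983434] [-1.79897474e+02 -1.17735169e-02  1.53483619e+02] 18.700000000000003
top {'fx': 463.861, 'fy': 463.861, 'cx': 327.222, 'cy': 234.783, 'D': [-0.124, 0.0, 0.0, 0.0, 0.0], 'R': [[0.006, -1.0, 0.007], [-0.998, -0.007, -0.058], [0.058, -0.006, -0.998]], 't': [-40.566, 542.665, 1375.907]} [ 462.  -28. 1405.]
side {'fx': 522.083, 'fy': 522.083, 'cx': 323.249, 'cy': 246.957, 'D': [-0.074, 0.0, 0.0, 0.0, 0.0], 'R': [[0.967, -0.254, 0.025], [-0.109, -0.497, -0.861], [0.231, 0.83, -0.508]], 't': [-537.896, 135.57, 1174.426]} [  263. -1044.   727.]
{'fx': 331.21028784803013, 'fy': 331.21028784803013, 'cx': 324.3672167314187, 'cy': 238.5208984847277, 'D': array([-0.05901847,  0.        ,  0.        ,  0.        ,  0.        ]), 'mount': array([[ 1.14261319e-03, -9.56421058e-01, -2.91988793e-01,
         7.33429926e+01],
       [ 9.99998812e-01,  7.90685664e-04,  1.32328164e-03,
        -5.77113615e-01],
       [-1.03474307e-03, -2.91989958e-01,  9.56420825e-01,
        -1.42804277e+02],
       [ 0.00000000e+00,  0.00000000e+00,  0.00000000e+00,
         1.00000000e+00]])}
```

View pics/top0.png

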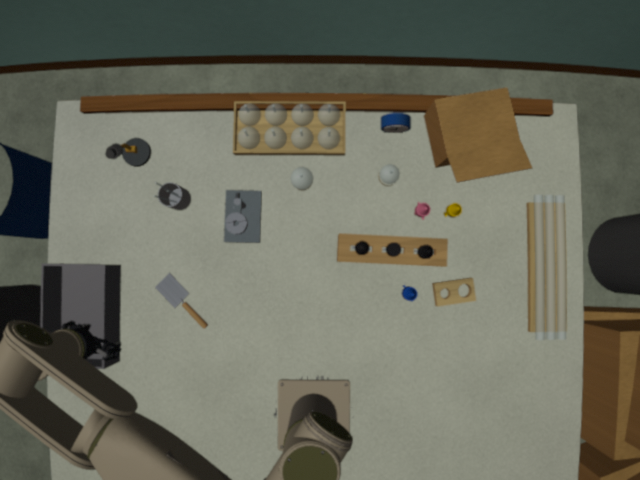

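View pics/side0.png

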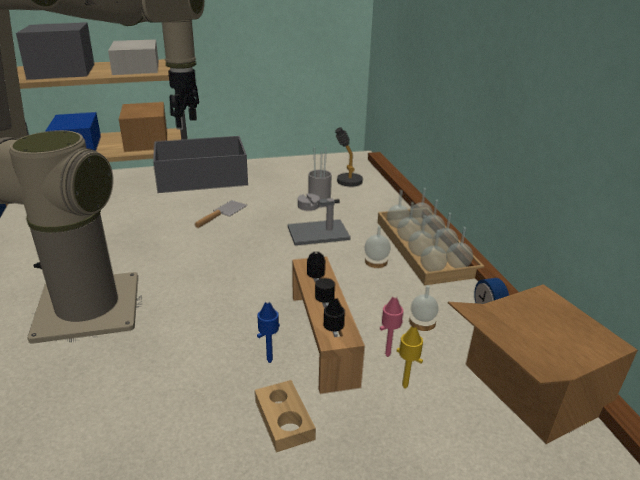

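The top view shows the rack tools at about (361,247), (393,249) and (425,252), and the collar at (236,223). In the side view the nearest tool, at (334,313), looks like the cone. I'll enlarge both to check.

```bash
cat > h.py <<'E'
import cv2,numpy as np
from bench import r
from scipy.spatial.transform import Rotation as Ro
def cam(n,s=None):
    p=r.camera_params(n);K=np.array([[p['fx'],0,p['cx']],[0,p['fy'],p['cy']],[0,0,1]]);D=np.array(p['D'])
    if n!='wrist': return K,D,np.array(p['R']),np.array(p['t'])
    T=np.eye(4);T[:3,:3]=Ro.from_euler('xyz',s['tcp_rot'],degrees=True).as_matrix();T[:3,3]=s['tool_pos']
    C=np.linalg.inv(T@np.array(p['mount']));return K,D,C[:3,:3],C[:3,3]
def ray(c,uv):
    K,D,R,t=c;q=cv2.undistortPoints(np.array([[uv]],float),K,D)[0,0]
    return -R.T@t,R.T@np.array([q[0],q[1],1.])
def onz(c,uv,z):
    o,d=ray(c,uv);return o+d*(z-o[2])/d[2]
def proj(c,X):
    K,D,R,t=c;return cv2.projectPoints(np.array([X],float),cv2.Rodrigues(R)[0],t,K,D)[0][0,0]
E
python3 - <<'E'
from h import *
T=cv2.imread('pics/top0.png');S=cv2.imread('pics/side0.png')
a=cv2.resize(S[240:400,280:380],(500,800)[:1]+(600,) if 0 else (375,600),interpolation=3)
b=cv2.resize(T[180:280,210:460],(425,170),interpolation=3)
b2=cv2.resize(T[185:250,215:270],(212,250),interpolation=3);c2=cv2.resize(S[180:250,280:360],(213,180),interpolation=3)
o=np.zeros((600,800,3),np.uint8);o[:,:375]=a;o[:170,375:]=b;o[175:425,375:587]=b2;o[175:355,587:]=c2
cv2.imwrite('pics/m1.png',o)
c=cam('top')
for n,uv,z in(('t1',(361,247),130),('t2',(393,249),130),('t3',(425,252),130),('ring',(236,223),115)):print(n,onz(c,uv,z).round(1))
g=cv2.cvtColor(T,6)
m=(g[225:275,330:455]<45).astype(np.uint8)
for q in zip(*cv2.connectedComponentsWithStats(m)[2:]):
    if q[0][4]>20:print(q[0],q[1]+[330,225],onz(c,q[1]+[330,225],130).round(1))
E
```

```text
t1 [ 503.2 -129.5  130. ]
t2 [ 498.2 -218.   130. ]
t3 [ 490.4 -307.3  130. ]
ring [568.5 219.3 115. ]
[   0    0  125   50 5835] [391.79708655 249.50008569] [ 496.8 -214.7  130. ]
[ 26  17  13  12 130] [361.81538462 247.60769231] [ 501.6 -131.8  130. ]
[ 57  18  13  13 135] [393.08888889 249.15555556] [ 497.8 -218.3  130. ]
[ 88  21  15  12 150] [425.07333333 251.44666667] [ 491.9 -307.5  130. ]
```

View pics/m1.png

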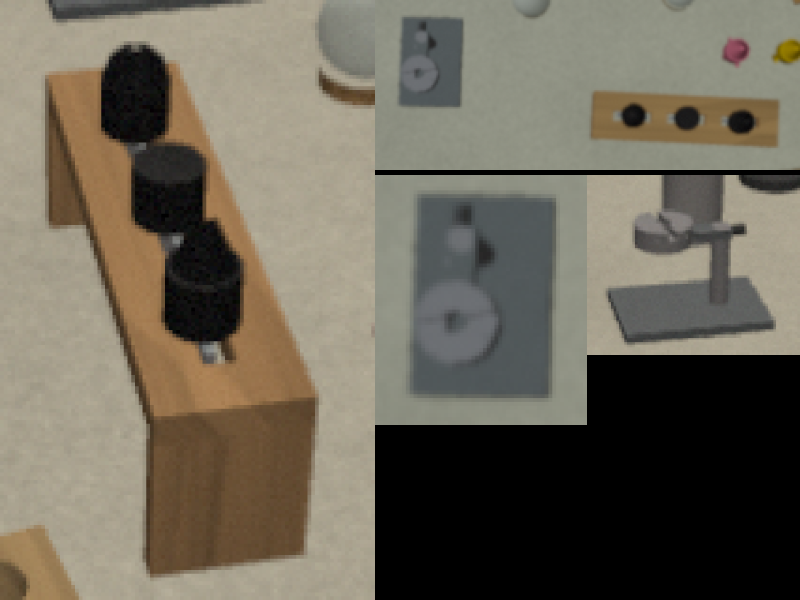

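The reamer with the cone is the nearest tool in the side view, at about (491,-307). The flat former is in the middle and the dome former is at the far end. The collar sits at about (568,219), with its notch line roughly along world y. I'll go over the collar first for a near look.

```bash
python3 -m handwheel '[[-0.041,-0.015,-0.002,0],[-0.041,-0.015,-0.002,0],[-0.041,-0.015,-0.002,0],[-0.041,-0.015,-0.002,0],[-0.041,-0.015,-0.002,0],[-0.041,-0.015,-0.002,0],[-0.041,-0.015,-0.002,0],[-0.041,-0.015,-0.002,0],[-0.041,-0.015,-0.002,0],[-0.041,-0.015,-0.002,0]]' 0.0854
python3 -m handwheel '[[0,0,0,8.3],[0,0,0,8.3],[0,0,0,8.3],[0,0,0,8.3],[0,0,0,8.3],[0,0,0,8.3],[0,0,0,8.3],[0,0,0,8.3],[0,0,0,0],[0,0,0,0]]'
python3 - <<'E'
from h import *
import json
s=r.sense();im=r.snapshot('wrist');cv2.imwrite('pics/w1.png',im[:,:,::-1])
print(s['time'],s['tool_pos'],s['tcp_rot'],s['ft_force'],proj(cam('wrist',s),[568,219,115]))
json.dump({k:np.array(s[k]).tolist() for k in('tool_pos','tcp_rot')},open('w1.json','w'))
E
```

```text
time: 1.1
tool_pos: [568.5, 218.1, 250.9]
tcp_rot: [-180.0, -0.0, 153.5]
ft_force: [0.5, 1.2, 0.6]
finger_gap: 85.3
grip_force: 0.0
time: 2.1
tool_pos: [567.6, 219.6, 250.9]
tcp_rot: [-180.0, 0.0, 87.3]
ft_force: [-1.1, 0.0, -1.0]
finger_gap: 85.3
grip_force: 0.0
2.1 [567.58257692 219.55390257 250.8839805 ] [-1.79961765e+02  1.47125757e-02  8.73371145e+01] [-1.09478472  0.02322415 -0.95038604] [323.85321749 226.61159024]
```

View pics/w1.png

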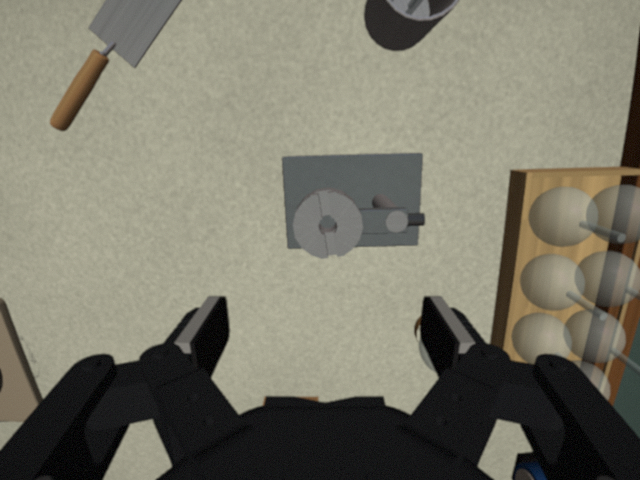

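The wrist view shows the collar centred near (328,224), with the notch line running from about (321,193) to (335,256). I'll enlarge it and fit the ring.

Run:
```python
from h import *
import json
s=json.load(open('w1.json'));c=cam('wrist',s)
im=cv2.imread('pics/w1.png')
# rectify plane z=115, 8 px/mm, x right y up, +-36mm about (570,220)
n=600;xs=570+(np.arange(n)-n/2)/8;ys=220-(np.arange(n)-n/2)/8
X=np.stack(np.meshgrid(xs,ys)+[np.full((n,n),115.)],-1).reshape(-1,3)
K,D,R,t=c;p=cv2.projectPoints(X,cv2.Rodrigues(R)[0],t,K,D)[0].reshape(n,n,2).astype(np.float32)
w=cv2.remap(im,p[...,0],p[...,1],cv2.INTER_CUBIC)
w=cv2.convertScaleAbs(w,alpha=1.5)
g=cv2.medianBlur(cv2.cvtColor(w,6),9)
m=((g>145)).astype(np.uint8)
print(np.percentile(g,[5,25,50,75,95]))
for k in range(50,600,50): cv2.line(w,(k,0),(k,8),(0,255,0));cv2.line(w,(0,k),(8,k),(0,255,0))
cv2.imwrite('pics/w1r.png',w)
```

```text
Traceback (most recent call last):
TypeError: can only concatenate tuple (not "list") to tuple
```

```bash
cat > rect.py <<'E'
from h import *
import json
def rect(name,s,x0,y0,z,n=600,k=8):
    K,D,R,t=cam('wrist',s);im=cv2.imread(name)
    a,b=np.meshgrid(x0+(np.arange(n)-n/2)/k,y0-(np.arange(n)-n/2)/k)
    X=np.stack([a,b,np.full((n,n),float(z))],-1).reshape(-1,3)
    p=cv2.projectPoints(X,cv2.Rodrigues(R)[0],t,K,D)[0].reshape(n,n,2).astype(np.float32)
    return cv2.convertScaleAbs(cv2.remap(im,p[...,0],p[...,1],cv2.INTER_CUBIC),alpha=1.6)
E
python3 - <<'E'
from rect import *
cv2.imwrite('pics/w1r.png',rect('pics/w1.png',json.load(open('w1.json')),570,220,115))
E
```

```text
(no output)
```

View pics/w1r.png

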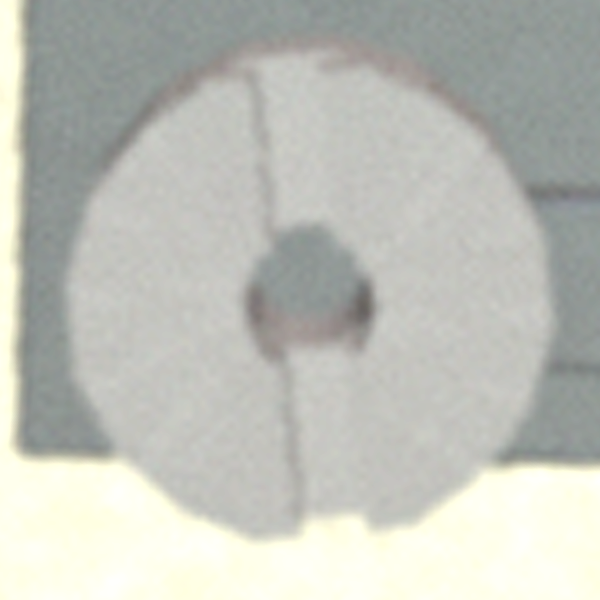

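The collar centre is at about (571.2,220.4) and its width comes out at 60.4 mm, which matches the given 60. The notch line lies about 6.2° counter-clockwise from world y. Next, the reamer.

```bash
python3 -m handwheel '[[-0.048,-0.005,0,0],[-0.048,-0.005,0,0],[-0.048,-0.005,0,0],[-0.048,-0.005,0,0],[-0.048,-0.005,0,0],[-0.048,-0.005,0,0],[-0.048,-0.005,0,0],[-0.048,-0.005,0,0],[-0.048,-0.005,0,0],[-0.048,-0.005,0,0]]'
python3 -m handwheel '[[-0.048,-0.001,0,0],[0,0,0,0],[0,0,0,0]]'
python3 - <<'E'
from rect import *
s=r.sense();im=r.snapshot('wrist');cv2.imwrite('pics/w2.png',im[:,:,::-1])
print(s['time'],s['tool_pos'],s['tcp_rot'])
json.dump({k:np.array(s[k]).tolist() for k in('tool_pos','tcp_rot')},open('w2.json','w'))
s=json.load(open('w2.json'))
a=rect('pics/w2.png',s,491,-307,98,400,5);b=rect('pics/w2.png',s,491,-307,139,400,5)
cv2.imwrite('pics/w2r.png',cv2.convertScaleAbs(np.hstack([a,b]),alpha=1.3))
E
```

```text
time: 3.15
tool_pos: [492.7, -259.1, 251.5]
tcp_rot: [180.0, 0.0, 87.3]
ft_force: [1.7, 0.1, 0.3]
finger_gap: 85.8
grip_force: 0.0
time: 3.45
tool_pos: [489.4, -306.1, 250.9]
tcp_rot: [-180.0, -0.0, 87.1]
ft_force: [-0.7, 0.3, -0.9]
finger_gap: 85.2
grip_force: 0.0
3.45 [ 489.41606169 -306.12618001  250.87137438] [-1.79967740e+02 -4.00376100e-02  8.70789388e+01]
```

View pics/w2r.png

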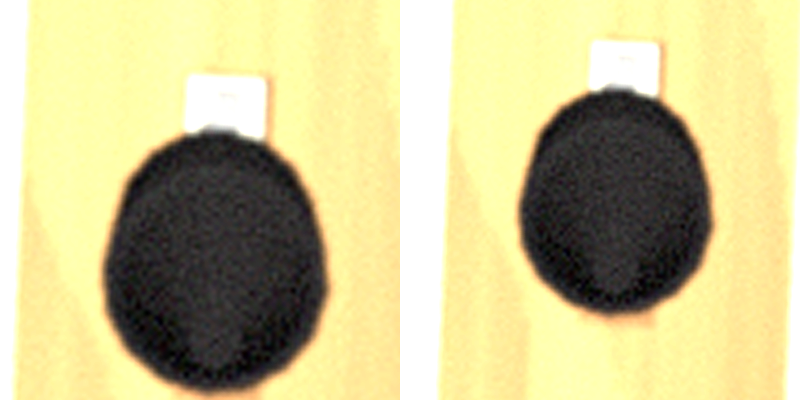

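The reamer head is at about (494.3,-309.6): the rim in the right-hand panel spans 520–713 and its lower edge is at row 313. The slot is overexposed, so I'll view it at lower gain for the pin's angle.

Run:
```python
from rect import *
s=json.load(open('w2.json'))
a=rect('pics/w2.png',s,494,-285,101,500,12)
a=cv2.convertScaleAbs(a,alpha=.6)
cv2.imwrite('pics/w2p.png',a)
```

```text
(no output)
```

View pics/w2p.png

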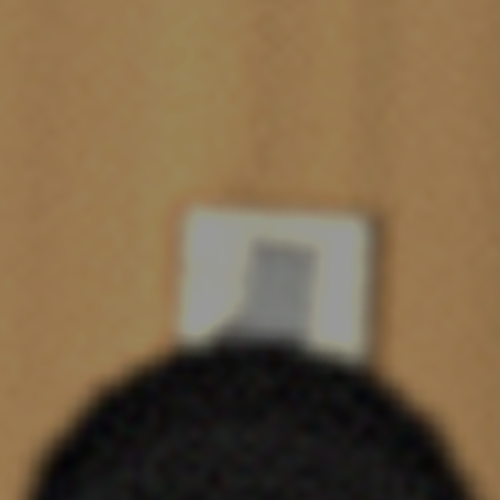

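The pin end shows at (284,240), about (496.8,-284.2). That puts the pin yaw near −5.8° and agrees with the centre at y≈−310. I'll align, descend and grip.

```bash
python3 -m handwheel '[[-0.0037,0.0051,0,3],[0,0,0.025,0],[0,0,0.025,0],[0,0,0.025,0],[0,0,0.025,0],[0,0,0.015,0],[0,0,0.013,0],[0,0,0.0135,0],[0,0,0,0],[0,0,0,0]]'
python3 -m handwheel '[[0,0,0,0],[0,0,0,0],[0,0,0,0],[0,0,0,0],[0,0,0,0],[0,0,0,0],[0,0,0,0],[0,0,0,0],[0,0,0,0],[0,0,0,0]]' 0.03 40
```

```text
time: 4.5
tool_pos: [495.1, -309.1, 110.2]
tcp_rot: [180.0, 0.0, 84.1]
ft_force: [0.5, 0.0, 0.3]
finger_gap: 85.3
grip_force: 0.0
time: 5.5
tool_pos: [495.2, -309.5, 110.7]
tcp_rot: [179.9, 0.0, 84.1]
ft_force: [-1.3, 0.6, 5.7]
finger_gap: 38.9
grip_force: 40.6
```

```bash
python3 -m handwheel '[[0,0,-0.003,0],[0,0,-0.005,0],[0,0,-0.01,0],[0,0,-0.02,0],[0,0,-0.03,0],[0,0,-0.03,0],[0,0,-0.03,0],[0,0,-0.03,0],[0,0,-0.012,0],[0,0,0,0]]'
python3 - <<'E'
from h import *
s=r.sense();a=r.snapshot('wrist');b=r.snapshot('side');cv2.imwrite('pics/w3.png',a[:,:,::-1])
cv2.imwrite('pics/s3.png',b[:,:,::-1])
c=cam('side');X=[s['tool_pos'][0],s['tool_pos'][1],s['tool_pos'][2]-90]
u,v=proj(c,X).astype(int);print(u,v,s['ft_force'],s['finger_gap'])
o=np.zeros((480,800,3),np.uint8);o[:,:500]=a[:,70:570,::-1]
o[:,500:]=cv2.resize(b[v-120:v+72,u-60:u+60,::-1],(300,480),interpolation=3)
cv2.imwrite('pics/m3.png',cv2.convertScaleAbs(o,alpha=1.4))
E
```

```text
time: 6.5
tool_pos: [495.8, -309.7, 282.4]
tcp_rot: [179.8, 0.1, 84.1]
ft_force: [0.9, 0.9, -2.3]
finger_gap: 39.0
grip_force: 40.6
337 285 [ 0.87196474  0.91313904 -2.27665109] 38.95928420924878
```

View pics/m3.png

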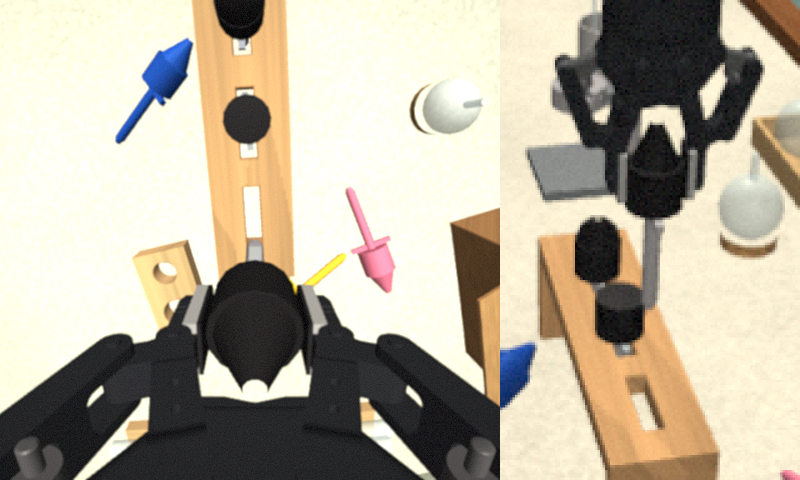

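The reamer is held upright and clear of the rack, with its pin along the tool's x axis. Now I'll carry it to just above the collar, turn it, and measure the stem against the collar.

```bash
python3 -m handwheel '[[0.025,0.001,0,0],[0.045,0.0017,0,0],[0.045,0.0017,0,0],[0.045,0.0017,0,0],[0.045,0.0017,0,0],[0.045,0.0017,0,0],[0.045,0.0017,0,0],[0.045,0.0017,0,0],[0.045,0.0017,0,0],[0.045,0.0017,0,0]]'
python3 -m handwheel '[[0.045,0.0017,0,0],[0.04,0.0017,0,0],[0.02,0.001,0,0],[0,0,0,-4],[0,0,0,-4],[0,0,0,-4],[0,0,0.02,0],[0,0,0.02,0],[0,0,0,0],[0,0,0,0]]'
python3 - <<'E'
from h import *
import json
s=r.sense();a=r.snapshot('wrist');b=r.snapshot('side');t=r.snapshot('top')
for n,i in(('w4',a),('s4',b),('t4',t)):cv2.imwrite(f'pics/{n}.png',i[:,:,::-1])
json.dump({k:np.array(s[k]).tolist() for k in('tool_pos','tcp_rot')},open('w4.json','w'))
print(s['tool_pos'],s['tcp_rot'],s['ft_force'],s['time'])
# expected pin end column for perfect centring
p=np.array(s['tool_pos']);R=Ro.from_euler('xyz',s['tcp_rot'],degrees=True).as_matrix()
print('pin end px',proj(cam('wrist',s),p+R@[26,0,9.5]),'seat px',proj(cam('wrist',s),[571.2,220.4,115]))
c=cam('side');u,v=proj(c,[571,220,140]).astype(int);print(u,v,'foot',proj(c,p+R@[0,0,90.5]),'seat',proj(c,[571.2,220.4,115]))
o=np.zeros((600,800,3),np.uint8);o[:480,:400]=cv2.resize(a[140:380,225:425,::-1],(400,480),interpolation=3)
o[:,400:]=cv2.resize(b[v-75:v+45,u-40:u+40,::-1],(400,600),interpolation=3)
print(u-40,v-75)
cv2.imwrite('pics/m4.png',cv2.convertScaleAbs(o,alpha=1.4))
E
```

```text
time: 7.6
tool_pos: [554.3, 118.7, 277.0]
tcp_rot: [-179.8, 0.1, 84.1]
ft_force: [1.0, 0.2, -1.8]
finger_gap: 38.8
grip_force: 40.7
time: 8.6
tool_pos: [569.5, 220.6, 237.7]
tcp_rot: [-179.8, 0.0, 96.1]
ft_force: [-0.3, 0.0, -1.4]
finger_gap: 38.7
grip_force: 40.8
[569.46192097 220.62055961 237.72378227] [-1.79768775e+02  4.17017614e-02  9.60805718e+01] [-0.25710782  0.00337606 -1.36288297] 8.6
pin end px [322.58691392 240.62913694] seat px [325.97321905 230.32265264]
309 189 foot [308.44162314 186.92140676] seat [309.0712356  197.65794007]
269 114
```

View pics/m4.png

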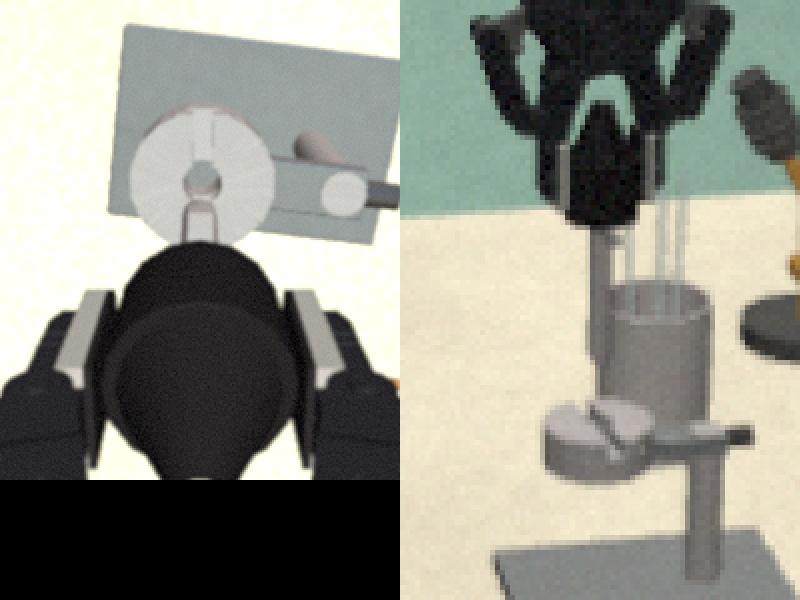

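The wrist view shows the pin end at about (325,242), the bore at (326,231), and the notch line vertical, in line with the pin. The pads' midpoint is also at column 325, which implies a small camera bias, so the true ring x is nearer 569.8. In the side view the stem and ring share column 309. I'll lower it carefully.

```bash
python3 -m handwheel '[[0.0003,0.0003,0.01,0],[0,0,0.01,0],[0,0,0.008,0],[0,0,0.004,0],[0,0,0.002,0],[0,0,0.002,0],[0,0,0.002,0],[0,0,0,0]]'
python3 -m handwheel '[[0,0,0.002,0],[0,0,0.002,0],[0,0,0.002,0],[0,0,0,0]]'
```

```text
time: 9.55
tool_pos: [570.9, 221.3, 201.7]
tcp_rot: [180.0, -0.0, 96.1]
ft_force: [-0.2, -0.7, -2.1]
finger_gap: 39.1
grip_force: 40.8
time: 9.95
tool_pos: [570.6, 221.2, 195.3]
tcp_rot: [-180.0, 0.0, 96.1]
ft_force: [-0.2, 1.1, -2.2]
finger_gap: 38.9
grip_force: 40.8
```

```bash
python3 -m handwheel '[[0,0,0.003,0],[0,0,0.003,0],[0,0,0.003,0],[0,0,0.003,0],[0,0,0.003,0],[0,0,0,0]]'
python3 -m handwheel '[[0,0,0.003,0],[0,0,0.003,0],[0,0,0.003,0],[0,0,0.003,0],[0,0,0.003,0],[0,0,0.003,0],[0,0,0.003,0],[0,0,0.003,0],[0,0,0,0]]'
```

```text
time: 10.55
tool_pos: [570.5, 221.2, 180.0]
tcp_rot: [-179.9, 0.0, 96.1]
ft_force: [-0.5, -0.3, -2.5]
finger_gap: 38.9
grip_force: 40.8
time: 11.45
tool_pos: [570.5, 221.2, 156.1]
tcp_rot: [-179.9, 0.0, 96.1]
ft_force: [0.6, 0.4, -2.3]
finger_gap: 39.1
grip_force: 40.8
```

```bash
python3 -m handwheel '[[0,0,0.003,0],[0,0,0.003,0],[0,0,0.003,0],[0,0,0.003,0],[0,0,0.003,0],[0,0,0.003,0],[0,0,0.003,0],[0,0,0,0],[0,0,0,0]]'
python3 -m handwheel '[[0,0,0.001,0],[0,0,0.001,0],[0,0,0.001,0],[0,0,0,0]]'
python3 -m handwheel '[[0,0,0.0005,0],[0,0,0.0005,0],[0,0,0.0005,0],[0,0,0,0]]'
python3 -m handwheel '[[0,0,0.0005,0],[0,0,0.0005,0],[0,0,0,0]]'
```

```text
time: 12.35
tool_pos: [570.8, 221.3, 135.7]
tcp_rot: [-180.0, 0.0, 96.1]
ft_force: [-0.1, -0.6, -3.0]
finger_gap: 38.7
grip_force: 40.8
time: 12.75
tool_pos: [570.7, 221.3, 132.6]
tcp_rot: [-180.0, 0.0, 96.1]
ft_force: [-0.0, -0.5, -2.4]
finger_gap: 38.8
grip_force: 40.8
time: 13.15
tool_pos: [570.8, 221.3, 131.2]
tcp_rot: [-180.0, 0.0, 96.1]
ft_force: [0.2, -0.5, -1.6]
finger_gap: 39.1
grip_force: 40.8
time: 13.45
tool_pos: [570.8, 221.3, 130.2]
tcp_rot: [-180.0, 0.0, 96.1]
ft_force: [0.3, -0.3, -2.6]
finger_gap: 38.7
grip_force: 40.8
```

```bash
for i in 1 2 ; do python3 -m handwheel '[[0,0,0.0005,0],[0,0,0.0005,0],[0,0,0,0]]' | egrep 'pos|ft_'; done
python3 -m handwheel '[[0,0,0.0005,0],[0,0,0,0]]'| egrep 'pos|ft_'
python3 -m handwheel '[[0,0,0.0005,0],[0,0,0,0]]'| egrep 'pos|ft_'
```

```text
tool_pos: [570.8, 221.3, 129.2]
ft_force: [0.6, -1.0, -2.7]
tool_pos: [570.8, 221.3, 128.2]
ft_force: [0.3, 0.2, -2.3]
tool_pos: [570.8, 221.3, 127.7]
ft_force: [0.5, 1.4, -2.6]
tool_pos: [570.8, 221.3, 127.2]
ft_force: [0.3, -0.7, -2.6]
```

```bash
for i in 1 2 3 4; do python3 -m handwheel '[[0,0,0.0005,0],[0,0,0,0]]' | egrep 'pos|ft_'; done
```

```text
tool_pos: [570.8, 221.3, 126.7]
ft_force: [0.0, 0.0, -2.4]
tool_pos: [570.8, 221.3, 126.2]
ft_force: [-0.1, -0.4, -1.5]
tool_pos: [570.8, 221.3, 125.7]
ft_force: [-0.1, 0.5, -2.4]
tool_pos: [570.8, 221.3, 125.2]
ft_force: [-0.4, -0.3, -2.3]
```

```bash
for i in 1 2 3 4 5 6; do python3 -m handwheel '[[0,0,0.0005,0],[0,0,0,0]]' | egrep 'pos|ft_'; done
```

```text
tool_pos: [570.8, 221.3, 124.7]
ft_force: [-0.3, 0.5, -2.4]
tool_pos: [570.8, 221.3, 124.2]
ft_force: [-0.2, -0.2, -2.6]
tool_pos: [570.8, 221.3, 123.7]
ft_force: [0.2, 0.3, -1.9]
tool_pos: [570.9, 221.3, 123.2]
ft_force: [0.7, -0.4, -2.6]
tool_pos: [570.8, 221.3, 122.7]
ft_force: [-0.3, 0.3, -1.4]
tool_pos: [570.8, 221.3, 122.2]
ft_force: [-0.8, -0.4, -1.6]
```

Now about 5 mm below where the pin would have met the face, with no force, so the pin has entered the notches. I'll continue until the head seats.

```bash
for i in 1 2 3 4; do python3 -m handwheel '[[0,0,0.0005,0],[0,0,0,0]]' | egrep 'pos|ft_'; done
```

```text
tool_pos: [570.8, 221.3, 121.7]
ft_force: [-1.2, -0.2, -3.4]
tool_pos: [570.8, 221.3, 121.2]
ft_force: [1.0, -0.5, -1.3]
tool_pos: [570.9, 221.3, 120.8]
ft_force: [0.1, -0.5, -2.5]
tool_pos: [570.9, 221.3, 120.7]
ft_force: [-1.5, -0.4, 2.5]
```

Contact of about 5 N at z=120.7, which is the predicted seated height. I'll release, look, then retreat.

```bash
python3 -m handwheel '[[0,0,-0.0003,0],[0,0,0,0],[0,0,0,0],[0,0,0,0],[0,0,0,0],[0,0,0,0],[0,0,0,0]]' 0.07
python3 -m handwheel '[[0,0,-0.01,0],[0,0,-0.02,0],[0,0,-0.03,0],[0,0,-0.03,0],[0,0,-0.03,0],[0,0,-0.02,0],[0,0,0,0],[0,0,0,0]]'
python3 - <<'E'
from h import *
s=r.sense();a=r.snapshot('wrist');b=r.snapshot('side')
u,v=proj(cam('side'),[571,220,130]).astype(int)
o=np.zeros((480,800,3),np.uint8);o[:,:480]=cv2.resize(a[110:350,205:445,::-1],(480,480),interpolation=3)
o[:,480:]=cv2.resize(b[v-50:v+46,u-32:u+32,::-1],(320,480),interpolation=3)
cv2.imwrite('pics/m5.png',cv2.convertScaleAbs(o,alpha=1.6))
E
```

```text
time: 17.95
tool_pos: [570.9, 221.3, 120.6]
tcp_rot: [180.0, -0.0, 96.1]
ft_force: [0.8, -0.2, -0.1]
finger_gap: 69.9
grip_force: 0.0
time: 18.75
tool_pos: [571.1, 221.4, 261.3]
tcp_rot: [179.9, -0.0, 96.1]
ft_force: [-0.5, 0.2, -0.7]
finger_gap: 70.1
grip_force: 0.0
```

View pics/m5.png

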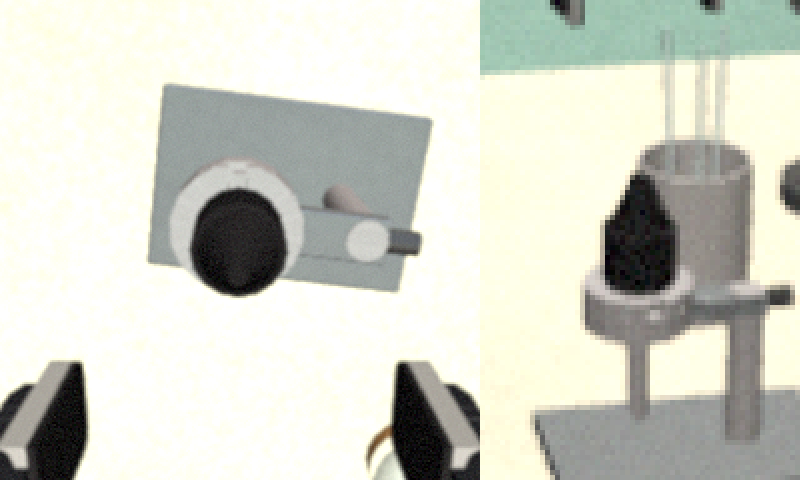

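The reamer sits flat on the collar in both views. Its stem shows below the collar, the pin is down in the notch, and the gripper is clear.

```bash
python3 -c "
from bench import r
print(r.hand_in())"
```

```text
the job is handed in; nothing more can be done
None
```

The reamer is seated in the collar with its pin down in the notches. I released it, backed the gripper clear and handed the job in at about 19 s of robot time; the hand-in returned no verdict.

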